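# Brush out a distribution box, shut its front and open the door alone

### The job

Take the long round brush from the tool stand, brush out the cable well of the small distribution box with two strokes down and up (bristles touching the bottom each time and rising to about the rim in between), then stand the brush back in its hole and let go of it. Lower the front cover together with the door lying shut on it, without slamming, until the cover is fully home on the box. Then lift the door alone by its handle, the cover staying shut, and finish while holding the door about half open, 45 to 75 degrees, as it falls shut by itself; do not disturb the other things on the table.

Things in the scene. Friction and masses are not known exactly. Their poses are not given: they have to be found in the camera images.
- box: small distribution box of light grey plastic on its back, fixed: an open tray 280 (its x) by 200 mm (its y), walls 4 mm thick and 90 mm high, inner floor 5 mm up. Origin at the centre of its underside, z up. Ten breakers stand in a row inside (180 mm along x, y = -78 to +8 mm, up to 107 mm high with toggles). The front cover is hinged along its -y wall
- well (a point): the cable well: the open space inside the box between the breakers and the +y wall, which has the drilled cable entries. The point is on the inner floor, in the middle of the well; axes as the box. The well is 272 mm along x, 88 mm along y (8 to 96 mm in the box frame) and 85 mm deep to the rim
- cover (a joint): opening angle (rad) of the front cover, the inner lid, a grey plate 280 x 200 x 14 mm with a cut-out for the breakers: 0 fully shut on the rim, 1.12 to 1.28 at the start, stop at 1.32. Stiff hinges (0.75 N m of friction): it stays at any angle, also with the door on it, and needs about 5 N near its free edge to start down
- cover_hinge (a point): middle of the cover's hinge line, at y = -100 mm, z = 90 mm of the box frame; the hinge line runs along the box's x. Axes turn with the cover: y runs along the cover to its free edge at 200 mm, z out of its outer face, which is at z = 14 mm. Opening swings the free edge (box +y side when shut) up and back towards the box's -y
- door (a joint): angle (rad) of the door, the outer lid, measured from the cover: 0 lying shut on the cover's outer face (as at the start), stop at 1.9; it opens the same way as the cover. The door is a grey frame with a clear window, 250 mm (x) by 176 mm, about 0.25 kg. Its hinges turn freely: it falls shut if let go
- door_hinge (a point): middle of the door's hinge line, parallel to the cover's, on the cover's outer face 12 mm in from the cover's hinge line (y = -88 mm, z = 104 mm of the box frame when the cover is shut). Axes turn with the door: y along the door to its free edge at 176 mm, z out of the door; its outer face is at z = 18 mm
- handle: black bow handle of the door, fixed to the door. Origin at the middle of its round grip bar, which is 10 mm thick and 110 mm long, along the box's x, with clear room of 33 mm between bar and door. It stands 115 mm from the door's hinge line along the door and 56 mm out from it (38 mm above the door's outer face); z points out of the door, y away from the door's hinge
- brush: long round brush standing upright, bristles down, in the tool stand: 230 mm long; dark bristles 24 mm across for the first 45 mm, steel ferrule to 67 mm, round wooden handle 14 mm thick from 67 to 230 mm. Origin at the centre of the flat bristle end, z along the handle. About 0.06 kg
- brush_grip (a point): the place to hold the brush from above: on the axis of the handle, 195 mm from the bristle end and 35 mm below its top end (a gripper that reaches lower may run its palm onto the handle end)
- stand: plywood tool stand, fixed: block 220 mm (its x) by 80 mm, 70 mm high, origin at the centre of its underside. The brush hole is in its middle; a screwdriver with a 25 mm thick black handle stands fixed 85 mm to either side along x, up to 165 mm high
- hole (a point): centre of the bottom of the stand's brush hole: round, 33 mm wide, 58 mm deep, its mouth 70 mm above the table
- multimeter: bystander: black multimeter, 155 x 78 x 36 mm, lying flat across the table. Origin at its underside
- contactor: bystander: contactor, light block with black top, 45 x 75 mm, 77 mm high. Origin at its underside
- tape: bystander: roll of black tape lying flat, 68 mm across, 19 mm high. Origin at its underside
- terminals: bystander: 220 mm length of steel mounting rail with a row of grey terminal blocks, 48 mm wide and 50 mm high. Origin at its underside
- pliers: bystander: pair of pliers with black grips, lying flat, 190 mm long, 13 mm high. Origin at its underside
- ferrules: bystander: small grey open compartment tray, 140 x 90 x 35 mm. Origin at its underside
- gland: bystander: grey plastic cable gland standing upright, 32 mm across, 38 mm high. Origin at its underside

How it is judged:
On the way, in this order (a step that is already met when the one before it is completed fails the run):
1. brush down in the cable well, its bristles on the bottom (x of brush in the frame of well between -0.115 and 0.115 m and y of brush in the frame of well between -0.034 and 0.034 m and z of brush in the frame of well below 0.01 m and contact force between brush and box above 0.2 N).
2. brush drawn up so that its bristle end is near the rim, over the well (x of brush in the frame of well between -0.115 and 0.115 m and y of brush in the frame of well between -0.034 and 0.034 m and z of brush in the frame of well above 0.055 m), for 0.05 s.
3. brush down on the bottom of the well a second time (all of step 1).
4. brush standing in its hole again and let go (horizontal distance between brush and hole below 0.012 m and z of brush in the frame of hole below 0.012 m and angle between brush's own z axis and vertical below 0.3 rad and contact force between the fingers and brush below 0.05 N), for 0.2 s.
5. cover fully shut with the door shut on it (value of joint cover below 0.025 rad and value of joint door below 0.05 rad), for 0.2 s.
At the end, for the whole second after the job is handed in: The cover is shut (under 0.03 rad), the door alone is open between 0.7 and 1.4 rad (40 to 80 degrees) and held there by the fingers on its handle (over 0.3 N), and the brush stands let go in its hole (within 12 mm of its centre and bottom, tilted under 0.3 rad) (all of step 4 and value of joint cover below 0.03 rad and value of joint door between 0.7 and 1.4 rad and contact force between the fingers and handle above 0.3 N); the arm keeps its last pose, push and grip.
It fails at once if the door parts from the cover (over 0.12 rad) while the cover is not shut (over 0.05 rad) (value of joint door above 0.12 rad and value of joint cover above 0.05 rad).
It fails at once if the cover is slammed (faster than 2 rad/s in its last 0.35 rad) (value of joint cover below 0.35 rad and velocity of joint cover below -2 rad/s).
It fails at once if a bystander is pushed more than 30 mm (distance of any of multimeter, contactor, tape, terminals, pliers, ferrules, gland from where it was at the start of the episode above 0.03 m).
It also fails if it takes over 67 s, if anything falls off the work surface, if the arm or the gripper's body presses on something with over 40 N, if the wrist force passes 120 N, or if a joint passes its speed limit or range.

### The arm

A 6-joint arm with a two-finger parallel gripper is mounted at the origin on the work surface. World frame = base frame: x ahead of the robot, y to its left, z up, the work surface at z = 0. Lengths are in m, angles in rad, forces in N, time in s.
With the tool pointing down it reaches from about 0.325 to 0.775 m from the base axis. Payload 5.5 kg.
Tool frame: the origin (TCP) lies between the finger pads; the fingertips stand 14 mm ahead of it and the grasp point (between the pads) lies 5 mm behind it; z points along the fingers, y is the line along which they close (so a half turn about z gives the same grasp; the last joint's range is limited). The gripper opens to 85 mm and grips with 20 to 120 N. Pads are 22 mm wide; open, the fingers measure 114 mm over their backs; the gripper's body (76 mm by 85 mm) begins 54 mm behind the grasp point. The pads swing forward as they close: fully open they stand 13 mm farther back than shut.
Start: joints at [1.177, 0.091, 1.231, -0, 1.82, -0.057], TCP at [0.198, 0.566, 0.245] pointing down, gripper open.
Joint ranges: [-2.87, 2.87], [-0.86, 2.18], [0.17, 2.46], [-1.51, 4.65], [0.06, 2.69], [-2.65, 2.65]. Speed limits (rad/s): [2.57, 2.57, 3.01, 3.14, 3.14, 3.14].

### API

Orientations are given as a 3x3 rotation matrix whose columns are the frame's x, y, z axes.
In Python, from plant import telemetry, snapshot, get_calibration, bot gives the robot as it stands. The module is installed in compiled form; this text tells all that it offers.
- The arm moves only by the tool play_rows, never from a script. Its argument "commands" is one flat list of numbers, 7 for each row, row after row: the shift along the tool's x, y, z as a fraction of full scale, then the turn, a rotation vector about the tool's x, y, z as a fraction of full scale, then the opening, from 0 (shut) to 1 (fully open). A call has 1 to 12 rows; each row shifts and turns the commanded pose from where the row before left it, along the tool's axes as they then stand; what a row does not reach is not made up. Full scale, the value 1, is 0.5 m for a shift and 0.5 rad for a turn. A row lasts 1/10 s, in which the tool goes at most 50 mm and 8.59 degrees, less where a joint would pass 70% of its speed; a pose out of reach is approached as far as the arm can. A call with a number of a shift or a turn outside -1 to 1 is refused whole. A call with a gripper value outside its range is refused whole. The fingers move at their own pace and stop on an object; the grip force is fixed at half the most. Time passes only in rows, so rows that do not move let the fingers close. It gives the time, the measured TCP pose, the force, the opening and the grip force at its end, in the units of the state.
- telemetry.sense(): the state, without advancing time (a new reading comes with each control period).
- snapshot(name): name is "side" or "top" or "wrist"; returns the picture (480x640x3 uint8, blue, green, red); there is no depth.
- get_calibration(name): a dict with "intrinsics" (3x3 intrinsics, pixels), "extrinsics" (4x4, takes a point from camera to world coordinates). Camera axes: x right, y down, z forward; pixel columns grow to the right and rows downward; lengths in m; the calibration is good to about 2 mm. A picture is of the moment at which its call begins: read the wrist's pose just before it. get_calibration takes no time and is no camera call; for the wrist camera it gives the pose at the moment of the call.
- bot.hand_in(): hands the job in; it is judged then, once.
The state is a dict: "time_s": time; "qpos": joint angles; "joint_velocities": joint speeds; "tau": joint torques, N m; "eef_pos": TCP position; "eef_rot": TCP orientation; "ft_force": force on the tool from outside, world axes, zero at the start; "wrist_torque": the same for the moment, N m; "finger_gap": finger opening in m; "grasp_force": force on a finger pad.
Only numpy, scipy, OpenCV 4.12 (cv2) and the standard library are available. Lean on these libraries where they do the work, as an engineer would, in place of code of your own. Each camera call takes 0.05 s, during which the arm holds its last target. There are 200 camera calls.

## Working session

There is one attempt and no reset: what is moved stays moved. The work goes in short steps, Python scripts to look and compute and a tool call to move; the robot and the scene stay as the last step left them, time stands still between calls to the robot, and variables do not carry over. Pictures are saved under pics/ and viewed, at most 12 in all, crops included, and the job is handed in when it is done.

Besides the shell and the picture viewer there is one more tool, called after "Emit:" as a command line: name --argument value ..., lists and objects as JSON in quotes. play_rows: Moves the arm, as the interface text tells. Its arguments: {"type":"object","properties":{"commands":{"type":"array"}},"required":["commands"]}

```bash
mkdir -p pics; python3 - <<'E'
from plant import telemetry, snapshot, get_calibration, bot
import cv2,numpy as np
np.set_printoptions(precision=4,suppress=True)
s=telemetry.sense();print(s)
for n in ["side","top","wrist"]:
    c=get_calibration(n);print(n,c["intrinsics"],c["extrinsics"])
    cv2.imwrite(f"pics/{n}0.png",snapshot(n))
E
```

```text
{'time_s': 0.0, 'qpos': array([ 1.1773,  0.0919,  1.2319,  0.    ,  1.8198, -0.0567]), 'joint_velocities': array([-0.0013, -0.0008, -0.    ,  0.001 , -0.0008, -0.0003]), 'tau': array([  0.0032, -45.8713, -41.8049,   0.0003,   0.011 ,  -0.    ]), 'eef_pos': array([0.1982, 0.566 , 0.2441]), 'eef_rot': array([[-0.9438,  0.3305, -0.0008],
       [ 0.3305,  0.9438, -0.0018],
       [ 0.0001, -0.002 , -1.    ]]), 'ft_force': array([-0.2786, -0.4992, -0.46  ]), 'wrist_torque': array([ 0.056 , -0.0264,  0.0207]), 'grasp_force': 0.0, 'finger_gap': 0.08535470204806471}
side [[568.1215   0.     316.1101]
 [  0.     568.1215 234.262 ]
 [  0.       0.       1.    ]] [[-0.9548 -0.2271  0.1916  0.2717]
 [-0.2971  0.7279 -0.618   0.7948]
 [ 0.0009 -0.647  -0.7625  1.1537]
 [ 0.      0.      0.      1.    ]]
top [[578.5794   0.     315.3575]
 [  0.     578.5794 236.386 ]
 [  0.       0.       1.    ]] [[ 0.0277 -0.9936  0.1097  0.3942]
 [-0.9994 -0.0299 -0.0183 -0.0099]
 [ 0.0215 -0.1091 -0.9938  1.591 ]
 [ 0.      0.      0.      1.    ]]
wrist [[416.6506   0.     318.1662]
 [  0.     416.6506 233.8354]
 [  0.       0.       1.    ]] [[ 0.3303  0.8971  0.2935  0.121 ]
 [ 0.9439 -0.3135 -0.1043  0.5921]
 [-0.0016  0.3115 -0.9502  0.3725]
 [ 0.      0.      0.      1.    ]]
```

View pics/top0.png

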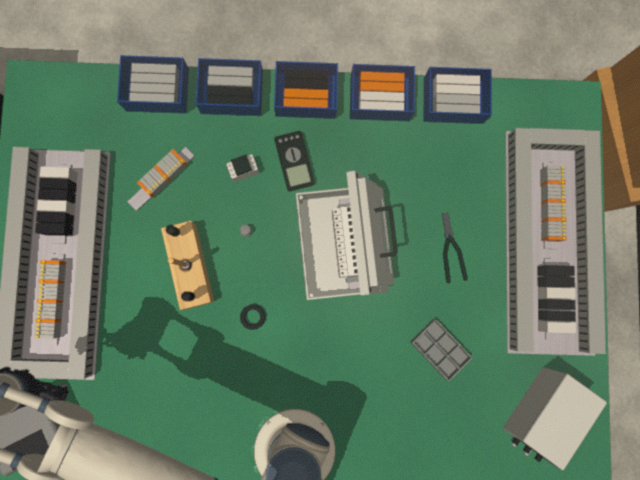

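View pics/side0.png

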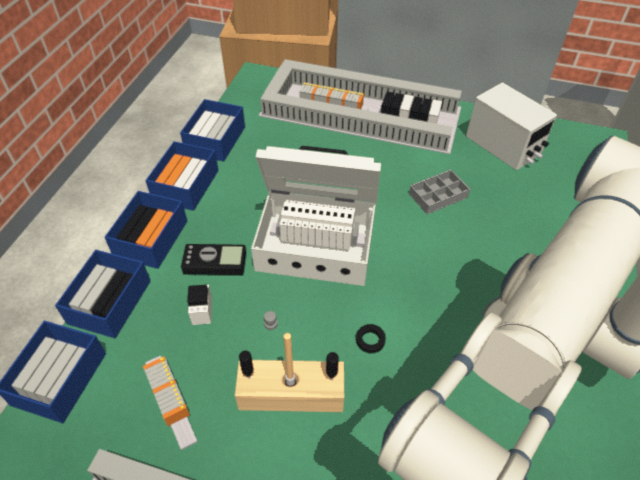

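The top view has the stand at (187,265), the brush end near (184,265), the box rim's left edge from (297,193) to (307,298), and the raised cover and handle at (350–397,175–290). The side view has the brush top at (288,336) and the box front wall at (255–370,250–280). I'll enlarge both crops for accurate pixels.

```bash
python3 - <<'E'
import cv2
t=cv2.imread("pics/top0.png")[160:320,155:415]; s=cv2.imread("pics/side0.png")[140:420,225:395]
cv2.imwrite("pics/tc.png",cv2.resize(t,None,fx=3,fy=3,interpolation=cv2.INTER_CUBIC))
s=cv2.resize(s,None,fx=4,fy=4,interpolation=cv2.INTER_CUBIC)
cv2.imwrite("pics/sc.png",cv2.hconcat([s[:580],cv2.copyMakeBorder(s[580:],0,580-540,0,0,cv2.BORDER_CONSTANT)])[:, :800] if 0 else s[:600])
E
```

```text
(no output)
```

View pics/tc.png

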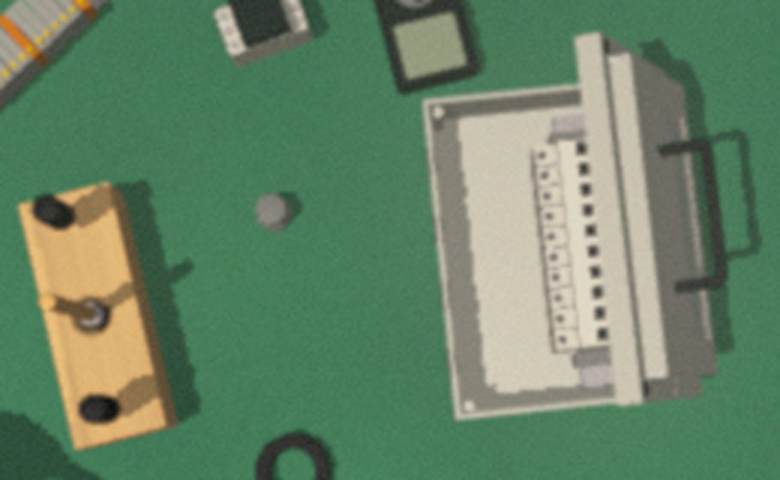

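View pics/sc.png

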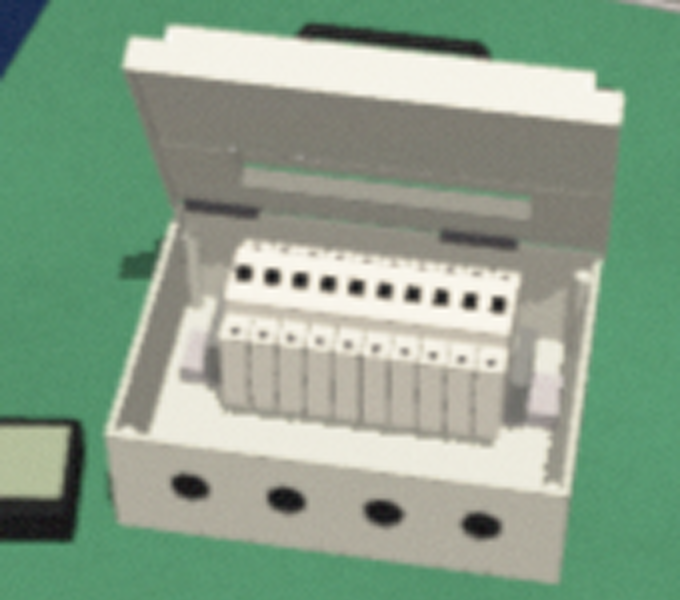

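The crops give these corners. In the top crop the rim is at (423,100) and (457,419), the handle bar runs from (707,143) to (722,285), and the brush end is at (47,300). In the side crop the rim front corners are at (108,432) and (568,492), and the cover edge corners are at (125,68) and (620,122). Next I'll turn these into points.

```bash
cat > h.py <<'E'
import numpy as np, cv2
from plant import telemetry, snapshot, get_calibration, bot
np.set_printoptions(precision=4,suppress=True)
def ray(n,uv):
    c=get_calibration(n);E=np.array(c["extrinsics"]);K=np.array(c["intrinsics"])
    d=E[:3,:3]@np.linalg.solve(K,[uv[0],uv[1],1.]);return E[:3,3],d/np.linalg.norm(d)
def onz(n,uv,z):
    o,d=ray(n,uv);return o+d*(z-o[2])/d[2]
def tri(a,b):
    (o1,d1),(o2,d2)=a,b
    t=np.linalg.lstsq(np.c_[d1,-d2],o2-o1,rcond=None)[0]
    p,q=o1+t[0]*d1,o2+t[1]*d2;return (p+q)/2,np.linalg.norm(p-q)
T=lambda x,y:(155+(x+.5)/3-.5,160+(y+.5)/3-.5)
S=lambda x,y:(225+(x+.5)/4-.5,140+(y+.5)/4-.5)
E
python3 - <<'E'
from h import *
for nm,t,s in [("rim+x",(423,100),(108,432)),("rim-x",(457,419),(568,492))]:
    print(nm,onz("top",T(*t),.09),onz("side",S(*s),.09),tri(ray("top",T(*t)),ray("side",S(*s))))
print("bottom",onz("side",S(118,523),0),onz("side",S(557,582),0))
print("cover in +x",tri(ray("top",T(575,36)),ray("side",S(125,68))))
print("cover in -x",tri(ray("top",T(617,405)),ray("side",S(620,122))))
print("cover out +x",tri(ray("top",T(603,34)),ray("side",S(128,38))))
print("cover out -x",tri(ray("top",T(643,404)),ray("side",S(623,93))))
print("brush top",onz("top",T(47,300),.243),onz("side",(288.5,336),.243),tri(ray("top",T(47,300)),ray("side",(288.5,336))))
print("hole mouth",onz("top",T(93,318),.07),onz("side",(290,382),.07))
print("stand corners top z.07",[onz("top",T(*p),.07)[:2] for p in [(19,204),(110,183),(175,427),(77,449)]])
print("stand side",[onz("side",p,.07)[:2] for p in [(237,364),(344,364),(344,402),(237,401)]])
for z in (.2,.25): print("handle",z,onz("top",T(707,143),z),onz("top",T(722,285),z))
E
```

```text
rim+x [0.673  0.0174 0.09  ] [0.6746 0.0192 0.09  ] (array([0.6744, 0.0177, 0.088 ]), np.float64(0.001971789092245459))
rim-x [ 0.3959 -0.0206  0.09  ] [ 0.3993 -0.019   0.09  ] (array([ 0.3977, -0.0203,  0.0887]), np.float64(0.003583279521782981))
bottom [0.6755 0.0207 0.    ] [ 0.3997 -0.0178  0.    ]
cover in +x (array([ 0.694 , -0.1018,  0.2725]), np.float64(0.0018595785414596703))
cover in -x (array([ 0.411 , -0.1395,  0.2756]), np.float64(0.0028917111981500007))
cover out +x (array([ 0.6976, -0.1226,  0.2764]), np.float64(0.006230929107976087))
cover out -x (array([ 0.4132, -0.1585,  0.2802]), np.float64(0.004743106556388662))
brush top [0.4785 0.3003 0.243 ] [0.4763 0.3042 0.243 ] (array([0.4782, 0.3014, 0.2376]), np.float64(0.00134193502168074))
hole mouth [0.4748 0.2994 0.07  ] [0.4771 0.3116 0.07  ]
stand corners top z.07 [array([0.5729, 0.3692]), array([0.5939, 0.2907]), array([0.3823, 0.2237]), array([0.3611, 0.3072])]
stand side [array([0.5963, 0.3063]), array([0.3823, 0.2396]), array([0.36  , 0.3201]), array([0.5651, 0.3818])]
handle 0.2 [ 0.6245 -0.2164  0.2   ] [ 0.5091 -0.2301  0.2   ]
handle 0.25 [ 0.6162 -0.209   0.25  ] [ 0.5049 -0.2222  0.25  ]
```

The box yaw is about 0.137 rad, with its centre at (0.549,-0.100). The cover is at about 1.16 rad, and its 200 mm length checks out. The brush is at about (0.478,0.301), and the stand yaw is about 0.296. I'll turn and lift first, then move over the brush.

Emit:
play_rows --commands '[0,0,-0.026,0,0,-0.253,1,0,0,-0.026,0,0,-0.253,1,0,0,-0.026,0,0,-0.253,1,0,0,-0.026,0,0,-0.253,1,0,0,-0.026,0,0,-0.253,1]'

```text
time_s: 0.65
eef_pos: [0.1982, 0.5662, 0.3103]
eef_rot: [[-0.955, -0.296, -0.0], [-0.296, 0.955, -0.001], [0.001, -0.001, -1.0]]
ft_force: [-0.2, 0.2, -0.2]
finger_gap: 0.0855
grasp_force: 0.0
```

Emit:
play_rows --commands '[-0.038,-0.067,0,0,0,0,1,-0.038,-0.067,0,0,0,0,1,-0.038,-0.067,0,0,0,0,1,-0.038,-0.067,0,0,0,0,1,-0.038,-0.067,0,0,0,0,1,-0.038,-0.067,0,0,0,0,1,-0.038,-0.067,0,0,0,0,1,-0.038,-0.067,0,0,0,0,1,-0.038,-0.067,0,0,0,0,1,-0.038,-0.067,0,0,0,0,1,0,0,0,0,0,0,1,0,0,0,0,0,0,1]'

```text
time_s: 1.85
eef_pos: [0.478, 0.3006, 0.3097]
eef_rot: [[-0.957, -0.29, -0.001], [-0.29, 0.957, -0.0], [0.001, 0.0, -1.0]]
ft_force: [-0.7, -0.3, 0.4]
finger_gap: 0.0857
grasp_force: 0.0
```

```bash
python3 - <<'E'
from h import *
s=telemetry.sense();print(s["time_s"],s["eef_pos"],s["eef_rot"],s["qpos"],s["ft_force"])
c=get_calibration("wrist");E=np.array(c["extrinsics"]);K=np.array(c["intrinsics"]);print(E)
im=snapshot("wrist");cv2.imwrite("pics/w1.png",im)
for p in [(.478,.301,.242),(.477,.300,.07)]:
    q=np.linalg.inv(E)@[*p,1];print(K@(q[:3]/q[2]))
E
```

```text
1.85 [0.478  0.3006 0.3097] [[-0.9571 -0.2897 -0.0012]
 [-0.2897  0.9571 -0.0003]
 [ 0.0012  0.0001 -1.    ]] [ 0.5009  0.0197  1.19    0.0004  1.933  -1.3636] [-0.6817 -0.3388  0.379 ]
[[-0.2897  0.9098  0.2972  0.3998]
 [ 0.9571  0.275   0.0912  0.2766]
 [ 0.0012  0.3109 -0.9505  0.4381]
 [ 0.      0.      0.      1.    ]]
[319.117 267.078   1.   ]
[317.7233 191.8782   1.    ]
```

View pics/w1.png

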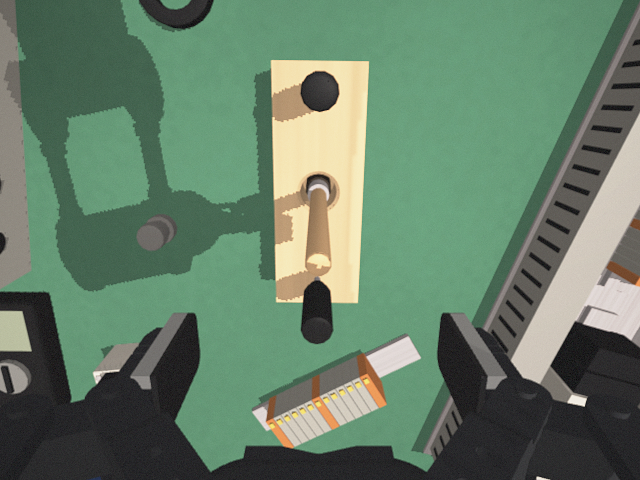

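The wrist view shows the brush end at (318,264) and the hole mouth at (320,190). Both are within about 2 mm of prediction, so I'll go down and grip.

Emit:
play_rows --commands '[0,0,0.04,0,0,0,1,0,0,0.04,0,0,0,1,0,0,0.04,0,0,0,1,0,0,0.04,0,0,0,1,0,0,0.04,0,0,0,1,0,0,0.016,0,0,0,1,0,0,0,0,0,0,0.5,0,0,0,0,0,0,0,0,0,0,0,0,0,0,0,0,0,0,0,0,0,0,0,0,0,0,0,0]'

```text
time_s: 3.0
eef_pos: [0.4779, 0.3013, 0.2032]
eef_rot: [[-0.957, -0.291, 0.001], [-0.291, 0.957, 0.001], [-0.001, 0.0, -1.0]]
ft_force: [0.3, -1.8, 15.1]
finger_gap: 0.0124
grasp_force: 55.3
```

Emit:
play_rows --commands '[0,0,-0.02,0,0,0,0,0,0,-0.05,0,0,0,0,0,0,-0.05,0,0,0,0,0,0,-0.05,0,0,0,0,0,0,-0.05,0,0,0,0,0,0,-0.044,0,0,0,0,0,0,0,0,0,0,0]'

```text
time_s: 3.7
eef_pos: [0.4782, 0.3014, 0.3389]
eef_rot: [[-0.957, -0.291, 0.006], [-0.291, 0.957, 0.003], [-0.007, 0.001, -1.0]]
ft_force: [-0.3, 0.4, 0.9]
finger_gap: 0.012
grasp_force: 58.4
```

Emit:
play_rows --commands '[0.004,-0.036,0,0,0,0,0,0.008,-0.07,0,0,0,0,0,0.008,-0.08,0,0,0,0,0,0.008,-0.08,0,0,0,0,0,0.01,-0.08,0,0,0,0,0,0.01,-0.08,0,0,0,0,0,0.01,-0.08,0,0,0,0,0,0.01,-0.08,0,0,0,0,0,0.008,-0.07,0,0,0,0,0,0.002,-0.03,0,0,0,0,0,0,0,0,0,0,0,0]'

```text
time_s: 4.8
eef_pos: [0.5404, -0.0399, 0.3328]
eef_rot: [[-0.957, -0.289, -0.002], [-0.289, 0.957, 0.0], [0.002, 0.001, -1.0]]
ft_force: [0.0, 0.2, -1.4]
finger_gap: 0.0127
grasp_force: 58.5
```

```bash
python3 - <<'E'
from h import *
s=telemetry.sense();print(s["time_s"],s["eef_pos"],s["qpos"],s["ft_force"],s["grasp_force"])
cv2.imwrite("pics/s2.png",snapshot("side")[100:400,200:420]); cv2.imwrite("pics/t2.png",snapshot("top")[130:330,150:430])
a=cv2.imread("pics/s2.png");b=cv2.imread("pics/t2.png")
a=cv2.resize(a,None,fx=2,fy=2);b=cv2.resize(b,(400,286))
b=cv2.copyMakeBorder(b,0,314,0,0-0,cv2.BORDER_CONSTANT)[:, :360]
cv2.imwrite("pics/c2.png",cv2.hconcat([a,b]))
E
```

```text
4.8 [ 0.5404 -0.0399  0.3328] [-0.1365 -0.0276  1.1954 -0.0001  1.9759 -2.    ] [ 0.0313  0.2102 -1.3544] 58.54094624519348
```

View pics/c2.png

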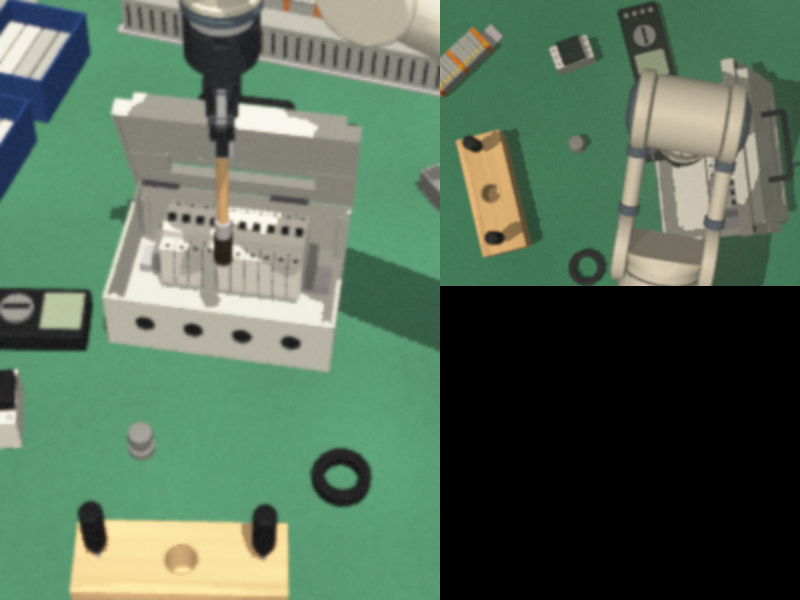

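The brush hangs upright over the well, with its tip at side crop (223,250). The hole is empty at crop (181,560). First stroke now, gently at the end.

Emit:
play_rows --commands '[0,0,0.04,0,0,0,0,0,0,0.07,0,0,0,0,0,0,0.07,0,0,0,0,0,0,0.05,0,0,0,0,0,0,0.024,0,0,0,0,0,0,0.006,0,0,0,0,0,0,0.006,0,0,0,0,0,0,0.006,0,0,0,0,0,0,0.006,0,0,0,0,0,0,0,0,0,0,0]'

```text
time_s: 5.9
eef_pos: [0.5405, -0.0383, 0.1956]
eef_rot: [[-0.957, -0.291, 0.001], [-0.291, 0.957, -0.0], [-0.001, -0.0, -1.0]]
ft_force: [0.5, -1.0, -0.6]
finger_gap: 0.0125
grasp_force: 58.6
```

Emit:
play_rows --commands '[0,0,0.006,0,0,0,0,0,0,0.004,0,0,0,0,0,0,0,0,0,0,0]'

```text
time_s: 6.2
eef_pos: [0.5414, -0.0384, 0.1952]
eef_rot: [[-0.957, -0.291, 0.007], [-0.291, 0.957, -0.001], [-0.006, -0.003, -1.0]]
ft_force: [-1.6, 0.6, 15.1]
finger_gap: 0.0124
grasp_force: 60.3
```

There is 15 N of contact on the floor. Now I'll draw the brush up to the rim and go down a second time.

Emit:
play_rows --commands '[0,0,-0.03,0,0,0,0,0,0,-0.06,0,0,0,0,0,0,-0.06,0,0,0,0,0,0,-0.03,0,0,0,0,0,0,0,0,0,0,0,0,0,0,0,0,0,0]'

```text
time_s: 6.8
eef_pos: [0.5404, -0.0383, 0.28]
eef_rot: [[-0.957, -0.291, 0.0], [-0.291, 0.957, -0.0], [-0.0, -0.0, -1.0]]
ft_force: [-0.8, -0.5, -0.9]
finger_gap: 0.0123
grasp_force: 58.8
```

Emit:
play_rows --commands '[0,0,0.03,0,0,0,0,0,0,0.06,0,0,0,0,0,0,0.05,0,0,0,0,0,0,0.02,0,0,0,0,0,0,0.01,0,0,0,0,0,0,0.01,0,0,0,0,0,0,0,0,0,0,0,0,0,0,0,0,0,0]'

```text
time_s: 7.6
eef_pos: [0.5414, -0.0379, 0.1949]
eef_rot: [[-0.956, -0.292, 0.007], [-0.292, 0.956, 0.0], [-0.006, -0.002, -1.0]]
ft_force: [-1.7, 2.0, 15.2]
finger_gap: 0.0129
grasp_force: 60.7
```

Emit:
play_rows --commands '[0,0,-0.03,0,0,0,0,0,0,-0.06,0,0,0,0,0,0,-0.07,0,0,0,0,0,0,-0.07,0,0,0,0,0,0,-0.05,0,0,0,0,0,0,0,0,0,0,0]'

```text
time_s: 8.2
eef_pos: [0.5409, -0.0384, 0.3353]
eef_rot: [[-0.957, -0.291, 0.007], [-0.291, 0.957, -0.001], [-0.007, -0.003, -1.0]]
ft_force: [-0.5, -0.0, -0.5]
finger_gap: 0.0123
grasp_force: 58.9
```

Emit:
play_rows --commands '[-0.004,0.036,0,0,0,0,0,-0.008,0.07,0,0,0,0,0,-0.008,0.08,0,0,0,0,0,-0.008,0.08,0,0,0,0,0,-0.01,0.08,0,0,0,0,0,-0.01,0.08,0,0,0,0,0,-0.01,0.08,0,0,0,0,0,-0.01,0.08,0,0,0,0,0,-0.008,0.07,0,0,0,0,0,-0.002,0.03,0,0,0,0,0,0,0,0,0,0,0,0,0,0,0,0,0,0,0]'

```text
time_s: 9.4
eef_pos: [0.4778, 0.3006, 0.3295]
eef_rot: [[-0.957, -0.291, -0.001], [-0.291, 0.957, -0.001], [0.001, -0.001, -1.0]]
ft_force: [-0.0, 0.1, -0.8]
finger_gap: 0.0123
grasp_force: 58.8
```

```bash
python3 - <<'E'
from h import *
s=telemetry.sense();print(s["time_s"],s["eef_pos"],s["eef_rot"],s["ft_force"],s["grasp_force"])
im=cv2.imread("pics/s2.png")
im2=cv2.imread("pics/t2.png")
cv2.imwrite("pics/hz.png",cv2.hconcat([cv2.resize(im[255:300,30:150],None,fx=5,fy=5,interpolation=cv2.INTER_CUBIC)[:225,:400],cv2.resize(im2[115:160,10:90],None,fx=5,fy=5,interpolation=cv2.INTER_CUBIC)]))
E
```

```text
9.4 [0.4778 0.3006 0.3295] [[-0.9566 -0.2913 -0.001 ]
 [-0.2913  0.9566 -0.0014]
 [ 0.0014 -0.001  -1.    ]] [-0.0399  0.0942 -0.8465] 58.75854849815369
```

Emit:
play_rows --commands '[0,0,0.03,0,0,0,0,0,0,0.05,0,0,0,0,0,0,0.05,0,0,0,0,0,0,0.05,0,0,0,0,0,0,0.05,0,0,0,0,0,0,0.018,0,0,0,0,0,0,0,0,0,0,0,0,0,0,0,0,0,0]'

```text
time_s: 10.2
eef_pos: [0.4781, 0.3007, 0.2076]
eef_rot: [[-0.957, -0.29, 0.001], [-0.29, 0.957, 0.001], [-0.001, 0.0, -1.0]]
ft_force: [0.4, -0.4, -0.1]
finger_gap: 0.0123
grasp_force: 59.1
```

Emit:
play_rows --commands '[0,0,0.006,0,0,0,0,0,0,0.004,0,0,0,0,0,0,0,0,0,0,0,0,0,0,0,0,0,0.5,0,0,0,0,0,0,1,0,0,0,0,0,0,1,0,0,0,0,0,0,1,0,0,0,0,0,0,1]'

```text
time_s: 11.0
eef_pos: [0.4776, 0.3012, 0.201]
eef_rot: [[-0.957, -0.291, -0.0], [-0.291, 0.957, -0.0], [0.0, -0.0, -1.0]]
ft_force: [-0.1, -0.3, -0.1]
finger_gap: 0.0833
grasp_force: 0.0
```

Emit:
play_rows --commands '[0,0,-0.02,0,0,0,1,0,0,-0.04,0,0,0,1,0,0,-0.06,0,0,0,1,0,0,-0.06,0,0,0,1,0,0,-0.06,0,0,0,1,0,0,0,0,0,0,1]'

```text
time_s: 11.6
eef_pos: [0.4783, 0.3016, 0.3278]
eef_rot: [[-0.957, -0.291, 0.008], [-0.291, 0.957, 0.005], [-0.009, 0.002, -1.0]]
ft_force: [-0.4, 1.0, 0.7]
finger_gap: 0.0857
grasp_force: 0.0
```

```bash
python3 - <<'E'
from h import *
s=telemetry.sense();print(s["time_s"],s["eef_pos"],s["qpos"],s["ft_force"],s["grasp_force"])
cv2.imwrite("pics/w3.png",cv2.resize(snapshot("wrist"),(400,300)));
b=snapshot("side")[110:410,215:415]
cv2.imwrite("pics/c3.png",cv2.hconcat([cv2.resize(b,(400,600)),cv2.copyMakeBorder(cv2.imread("pics/w3.png"),0,300,0,0,cv2.BORDER_CONSTANT)]))
E
```

```text
11.6 [0.4783 0.3016 0.3278] [ 0.5024  0.0225  1.1545 -0.      1.9551 -1.3642] [-0.4236  1.0356  0.7193] 0.0
```

View pics/c3.png

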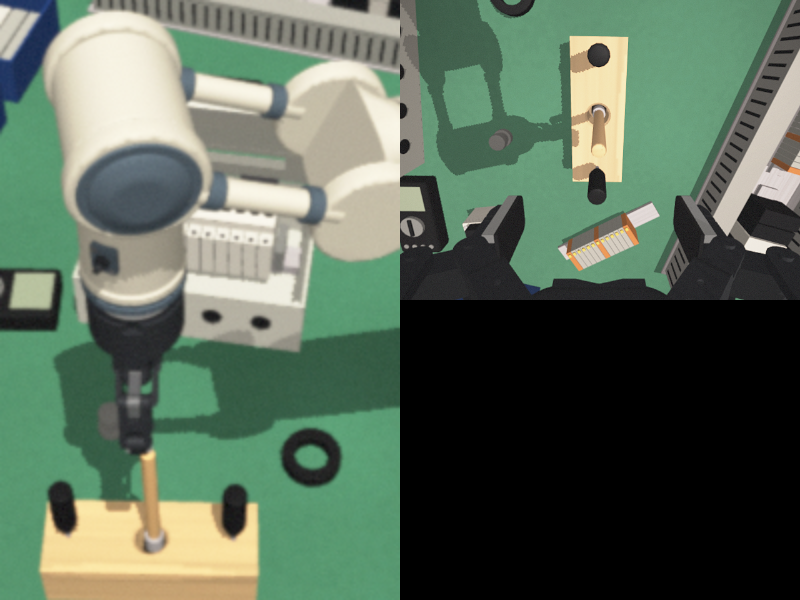

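The brush stands back in its hole, with its tip at wrist crop (600,150), and the hand is clear of it. Now I'll lift, align with the box, shut the fingers and cross to behind the cover.

Emit:
play_rows --commands '[0,0,-0.032,0,0,0.158,1,0,0,-0.032,0,0,0.158,0.5,0,-0.04,0,0,0,0,0,-0.003,-0.08,0,0,0,0,0,-0.003,-0.09,0,0,0,0,0,-0.003,-0.09,0,0,0,0,0,-0.003,-0.09,0,0,0,0,0,-0.003,-0.09,0,0,0,0,0,-0.003,-0.09,0,0,0,0,0,-0.003,-0.09,0,0,0,0,0,-0.003,-0.09,0,0,0,0,0,-0.003,-0.09,0,0,0,0,0]'

```text
time_s: 12.9
eef_pos: [0.5484, -0.1148, 0.3516]
eef_rot: [[-0.991, -0.137, -0.002], [-0.137, 0.991, 0.001], [0.002, 0.001, -1.0]]
ft_force: [0.7, 0.3, -1.3]
finger_gap: -0.0
grasp_force: 0.0
```

Emit:
play_rows --commands '[-0.003,-0.09,0,0,0,0,0,-0.003,-0.09,0,0,0,0,0,0,-0.085,0,0,0,0,0,0,0,0,0,0,0,0]'

```text
time_s: 13.3
eef_pos: [0.5694, -0.2488, 0.3488]
eef_rot: [[-0.991, -0.131, -0.006], [-0.131, 0.991, 0.001], [0.006, 0.002, -1.0]]
ft_force: [0.5, 0.3, -0.4]
finger_gap: 0.0
grasp_force: 0.0
```

```bash
cat >> h.py <<'E'
H=np.array([.5628,-.199,.09]);b=np.array([-.137,.9906,0]);X=np.array([.9906,.137,0])
def bz():  # TCP in the hinge frame
    s=telemetry.sense();d=s["eef_pos"]-H;print(round(s["time_s"],2),"b,z,x",d@b,d[2],d@X,"f",s["ft_force"],"gap",s["finger_gap"],"q",s["qpos"]);print(s["eef_rot"])
E
python3 - <<'E'
from h import *
bz()
c=get_calibration("wrist");E=np.array(c["extrinsics"]);K=np.array(c["intrinsics"])
im=snapshot("wrist");cv2.imwrite("pics/w4.png",im)
th=1.164;u=np.cos(th)*b+np.array([0,0,np.sin(th)]);n=-np.sin(th)*b+np.array([0,0,np.cos(th)])
for nm,y,z in [("cov in",.2,0),("cov out",.2,.014),("door edge",.188,.032),("bar",.127,.07)]:
  for x in (-.14,-.055,.055,.14):
    q=np.linalg.inv(E)@[*(H+x*X+y*u+z*n),1];print(nm,x,(K@(q[:3]/q[2]))[:2])
E
```

```text
13.3 b,z,x -0.05027750218380717 0.2588196118340874 -0.0002772671557128511 f [ 0.5105  0.3156 -0.3743] gap 2.669852605348056e-05 q [-0.4659  0.2078  0.9166 -0.0017  2.0232 -2.1692]
[[-0.9913 -0.1313 -0.006 ]
 [-0.1313  0.9913  0.0013]
 [ 0.0058  0.0021 -1.    ]]
cov in -0.14 [622.6838 -47.426 ]
cov in -0.055 [584.4721 155.3801]
cov in 0.055 [547.5373 351.4097]
cov in 0.14 [525.5024 468.3586]
cov out -0.14 [600.8157 -51.7929]
cov out -0.055 [564.4685 157.0327]
cov out 0.055 [529.6086 357.3132]
cov out 0.14 [508.9381 476.0716]
door edge -0.14 [544.0747 -48.2973]
door edge -0.055 [515.7556 156.2402]
door edge 0.055 [488.4461 353.4856]
door edge 0.14 [472.1831 470.9461]
bar -0.14 [387.5235 -20.6337]
bar -0.055 [380.8144 147.6638]
bar 0.055 [374.0292 317.8675]
bar 0.14 [369.8322 423.148 ]
```

View pics/w4.png

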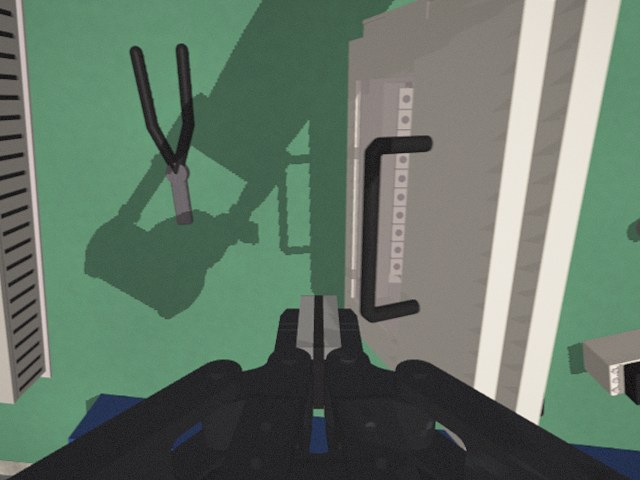

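The wrist view shows the bar from (375,150) to (368,315), about 5 mm further out than predicted, so the cover is at about 1.19 rad. I'll go down behind the door's free edge and make contact.

Emit:
play_rows --commands '[0,0,0.045,0,0,0,0,0,0,0.05,0,0,0,0,0,0,0.042,0,0,0,0,0,0.03,0,0,0,0,0,0,0.04,0,0,0,0,0,0,0.04,0,0,0,0,0,0,0.03,0,0,0,0,0,0,0.01,0,0,0,0,0,0,0,0,0,0,0,0]'

```text
time_s: 14.25
eef_pos: [0.5597, -0.1684, 0.2861]
eef_rot: [[-0.99, -0.139, 0.002], [-0.139, 0.99, -0.001], [-0.002, -0.001, -1.0]]
ft_force: [0.3, -1.0, 0.6]
finger_gap: -0.0005
grasp_force: 0.0
```

```bash
python3 -c "
from h import *
bz()"
```

```text
14.25 b,z,x 0.030702848915565756 0.19612067176715695 0.0011277109776466488 f [ 0.2575 -1.007   0.6141] gap -0.00046641160699364775 q [-0.3504  0.0594  1.1914 -0.0002  1.8885 -2.0606]
[[-0.9903 -0.1388  0.0021]
 [-0.1388  0.9903 -0.001 ]
 [-0.0019 -0.0012 -1.    ]]
```

Emit:
play_rows --commands '[0,0,0.012,0,0,0,0,0,0.012,0,0,0,0,0,0,0.012,0,0,0,0,0,0,0.012,0.004,0,0,0,0,0,0,0,0,0,0,0]'

```text
time_s: 14.75
eef_pos: [0.5575, -0.1518, 0.2789]
eef_rot: [[-0.991, -0.137, 0.004], [-0.137, 0.991, -0.001], [-0.004, -0.001, -1.0]]
ft_force: [-0.7, 2.1, 8.5]
finger_gap: 0.0001
grasp_force: 4.1
```

```bash
python3 -c "
from h import *
bz()"
```

```text
14.75 b,z,x 0.04748381267542704 0.18894130476151258 0.0011740669687602507 f [-0.6728  2.0927  8.5143] gap 0.00010748771026967331 q [-0.3251  0.0371  1.2273  0.0006  1.8735 -2.0331]
[[-0.9906 -0.137   0.0037]
 [-0.137   0.9906 -0.0006]
 [-0.0036 -0.0011 -1.    ]]
```

The force points along the plate, roughly (b 2, z 8.5), so the tip may be on the door's free edge. I'll measure the cover angle from the bar and bright edges in the wrist picture numerically.

```bash
python3 - <<'E'
from h import *
c=get_calibration("wrist");E=np.array(c["extrinsics"]);K=np.array(c["intrinsics"])
im=snapshot("wrist");cv2.imwrite("pics/w5.png",im)
def runs(m):
    d=np.diff(np.r_[0,m.astype(int),0]);return [(int(a),int(e-a)) for a,e in zip(np.where(d==1)[0],np.where(d==-1)[0]) if e-a>5]
g=im.max(axis=2);dark=(g<60);br=(im.min(axis=2)>185)
for r in (60,100,140,180,220,260): print(r,"dark",runs(dark[r]),"bright",runs(br[r]))
def px(p):
    q=np.linalg.inv(E)@[*p,1];return (K@(q[:3]/q[2]))[:2]
for th in (1.25,1.15,1.05,.95,.85):
    u=np.cos(th)*b+np.array([0,0,np.sin(th)]);n=-np.sin(th)*b+np.array([0,0,np.cos(th)])
    print(th,[ (nm,px(H+x*X+y*u+z*n).round(0)) for nm,y,z,x in [("bar-",.127,.07,-.055),("bar+",.127,.07,.055),("door out-",.188,.032,-.09),("cov out-",.2,.014,-.09),("cov in -",.2,0,-.09)]])
E
```

```text
60 dark [(0, 8), (42, 7), (50, 9)] bright [(530, 6)]
100 dark [(3, 6), (10, 10), (50, 6), (57, 8)] bright [(471, 7), (524, 6)]
140 dark [(21, 6), (29, 9), (51, 16)] bright [(454, 19)]
180 dark [(183, 24)] bright [(432, 37)]
220 dark [(187, 23), (478, 11)] bright [(383, 6), (419, 45)]
260 dark [(191, 23)] bright [(359, 28), (416, 43)]
1.25 [('bar-', array([142., 162.])), ('bar+', array([171., 382.])), ('door out-', array([255.,  63.])), ('cov out-', array([328.,  61.])), ('cov in -', array([375.,  63.]))]
1.15 [('bar-', array([175., 162.])), ('bar+', array([199., 385.])), ('door out-', array([320.,  64.])), ('cov out-', array([395.,  63.])), ('cov in -', array([434.,  64.]))]
1.05 [('bar-', array([210., 163.])), ('bar+', array([228., 386.])), ('door out-', array([379.,  65.])), ('cov out-', array([451.,  65.])), ('cov in -', array([482.,  66.]))]
0.95 [('bar-', array([245., 162.])), ('bar+', array([258., 384.])), ('door out-', array([430.,  67.])), ('cov out-', array([496.,  67.])), ('cov in -', array([519.,  69.]))]
0.85 [('bar-', array([280., 161.])), ('bar+', array([287., 381.])), ('door out-', array([472.,  69.])), ('cov out-', array([530.,  69.])), ('cov in -', array([546.,  71.]))]
```

The bar puts the cover at about 1.10 rad now, but the force does say edge contact. I'll back off, go a bit lower on the face, and check the picture before pushing again.

Emit:
play_rows --commands '[0,0,-0.02,0,0,0,0,0,-0.04,0,0,0,0,0,0,-0.04,0,0,0,0,0,0,0,0.02,0,0,0,0,0,0,0.014,0,0,0,0,0,0,0,0,0,0,0]'

```text
time_s: 15.4
eef_pos: [0.562, -0.1911, 0.2672]
eef_rot: [[-0.991, -0.137, -0.004], [-0.137, 0.991, 0.002], [0.003, 0.002, -1.0]]
ft_force: [-0.3, 0.7, 0.2]
finger_gap: -0.0001
grasp_force: 0.0
```

```bash
python3 - <<'E'
from h import *
bz()
a=snapshot("side")[120:300,215:415]
cv2.imwrite("pics/c6.png",cv2.hconcat([cv2.resize(snapshot("wrist"),(440,330)),cv2.resize(a,(360,330),interpolation=cv2.INTER_CUBIC)]))
E
```

```text
15.4 b,z,x 0.007895857390715412 0.17723468532943806 0.00033442159283442814 f [-0.2746  0.74    0.1899] gap -0.00010748991012161956 q [-0.3852  0.0832  1.2001  0.0003  1.8624 -2.0934]
[[-0.9906 -0.137  -0.0037]
 [-0.137   0.9906  0.0018]
 [ 0.0034  0.0023 -1.    ]]
```

View pics/c6.png

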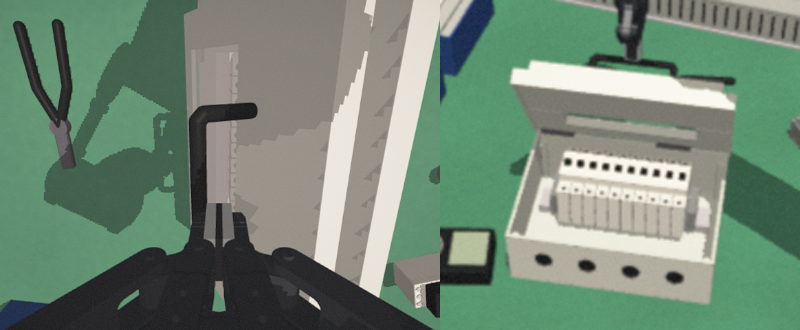

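The wrist half shows the fingers behind the door face, just above the bar at (205,110). The cover is at about 1.1 rad in both halves. Now I'll push forward into the face.

Emit:
play_rows --commands '[0,0.02,0,0,0,0,0,0,0.02,0,0,0,0,0,0,0.02,0,0,0,0,0,0,0,0,0,0,0,0]'

```text
time_s: 15.9
eef_pos: [0.5585, -0.1597, 0.2705]
eef_rot: [[-0.99, -0.139, 0.001], [-0.139, 0.99, 0.0], [-0.001, -0.0, -1.0]]
ft_force: [-0.2, 0.0, 0.2]
finger_gap: 0.0001
grasp_force: 0.0
```

Emit:
play_rows --commands '[0,0.016,0.002,0,0,0,0,0,0.016,0.004,0,0,0,0,0,0,0,0,0,0,0]'

```text
time_s: 16.2
eef_pos: [0.5561, -0.1448, 0.2666]
eef_rot: [[-0.99, -0.138, -0.0], [-0.138, 0.99, 0.0], [0.0, 0.0, -1.0]]
ft_force: [0.0, 0.8, -0.6]
finger_gap: -0.0
grasp_force: 0.0
```

```bash
cat >> h.py <<'E'
def theta():
    c=get_calibration("wrist");E=np.array(c["extrinsics"]);K=np.array(c["intrinsics"]);im=snapshot("wrist")
    dark=im.max(axis=2)<60;out=[]
    for x in np.arange(-.04,-.0,.01):   # follow the bar's path in the picture, find darkest theta
        best=[]
        for th in np.arange(-.02,1.3,.01):
            u=np.cos(th)*b+np.array([0,0,np.sin(th)]);n=-np.sin(th)*b+np.array([0,0,np.cos(th)])
            q=np.linalg.inv(E)@[*(H+x*X+.127*u+.07*n),1];p=(K@(q[:3]/q[2]))[:2].round().astype(int)
            if 0<=p[0]<640 and 0<=p[1]<480 and dark[p[1],p[0]]: best.append(round(th,2))
        out.append((round(x,2),best and (min(best),max(best),len(best))))
    print(out)
E
python3 - <<'E'
from h import *
bz();theta()
E
```

```text
16.2 b,z,x 0.05456668644581621 0.176561110320381 0.0007905288313714417 f [ 0.0366  0.7994 -0.6152] gap -4.4967786349951074e-05 q [-0.3142  0.0282  1.2583  0.0003  1.8554 -2.0233]
[[-0.9904 -0.138  -0.0003]
 [-0.138   0.9904  0.0004]
 [ 0.0002  0.0005 -1.    ]]
[(np.float64(-0.04), (np.float64(1.0), np.float64(1.05), 6)), (np.float64(-0.03), (np.float64(1.0), np.float64(1.05), 6)), (np.float64(-0.02), (np.float64(1.0), np.float64(1.05), 6)), (np.float64(-0.01), (np.float64(0.99), np.float64(1.05), 7))]
```

The tip's effective half-thickness is about 7 mm, and the cover follows to about 1.02 rad. I'll continue along the arc in pieces.

Emit:
play_rows --commands '[0,0.023,0.012,0,0,0,0,0,0.023,0.012,0,0,0,0,0,0.023,0.012,0,0,0,0,0,0.018,0.015,0,0,0,0,0,0.018,0.015,0,0,0,0,0,0.018,0.015,0,0,0,0,0,0,0,0,0,0,0]'

```text
time_s: 16.95
eef_pos: [0.5471, -0.0833, 0.2242]
eef_rot: [[-0.99, -0.139, -0.003], [-0.139, 0.99, 0.001], [0.003, 0.002, -1.0]]
ft_force: [0.1, 0.4, -0.7]
finger_gap: 0.0004
grasp_force: 0.0
```

```bash
python3 - <<'E'
from h import *
bz();theta()
E
```

```text
16.95 b,z,x 0.11677517345917708 0.1341963524886578 0.00031706673380581436 f [ 0.0924  0.4438 -0.6719] gap 0.0003909639362162197 q [-0.2129 -0.035   1.3963  0.0006  1.7834 -1.9228]
[[-0.9903 -0.1388 -0.003 ]
 [-0.1388  0.9903  0.0012]
 [ 0.0028  0.0017 -1.    ]]
[(np.float64(-0.04), (np.float64(0.56), np.float64(0.61), 6)), (np.float64(-0.03), (np.float64(0.56), np.float64(0.61), 6)), (np.float64(-0.02), (np.float64(0.56), np.float64(0.61), 6)), (np.float64(-0.01), (np.float64(0.56), np.float64(0.61), 6))]
```

Emit:
play_rows --commands '[0,0.0135,0.0165,0,0,0,0,0,0.0135,0.0165,0,0,0,0,0,0.0135,0.0165,0,0,0,0,0,0.008,0.0155,0,0,0,0,0,0.008,0.0155,0,0,0,0,0,0.008,0.0155,0,0,0,0,0,0.008,0.0155,0,0,0,0,0,0,0,0,0,0,0]'

```text
time_s: 17.8
eef_pos: [0.5421, -0.0484, 0.1686]
eef_rot: [[-0.99, -0.138, -0.003], [-0.138, 0.99, 0.0], [0.003, 0.001, -1.0]]
ft_force: [-0.7, 0.6, -0.6]
finger_gap: 0.0001
grasp_force: 0.0
```

```bash
python3 - <<'E'
from h import *
bz();theta()
E
```

```text
17.8 b,z,x 0.15197691698291219 0.07859967259218134 0.0001695577574304359 f [-0.6713  0.553  -0.5515] gap 0.00012497549005452223 q [-0.1516 -0.0582  1.517  -0.      1.6856 -1.8605]
[[-0.9905 -0.1376 -0.0027]
 [-0.1377  0.9905  0.0004]
 [ 0.0026  0.0008 -1.    ]]
[(np.float64(-0.04), (np.float64(0.17), np.float64(0.23), 7)), (np.float64(-0.03), (np.float64(0.17), np.float64(0.23), 7)), (np.float64(-0.02), (np.float64(0.17), np.float64(0.23), 7)), (np.float64(-0.01), (np.float64(0.17), np.float64(0.23), 7))]
```

Emit:
play_rows --commands '[0,0.004,0.01,0,0,0,0,0,0.004,0.01,0,0,0,0,0,0.003,0.01,0,0,0,0,0,0.002,0.01,0,0,0,0,0,0,0.01,0,0,0,0,0,0,0.01,0,0,0,0,0,0,0.008,0,0,0,0,0,0,0,0,0,0,0,0,0,0,0,0,0,0]'

```text
time_s: 18.75
eef_pos: [0.5418, -0.0426, 0.1362]
eef_rot: [[-0.991, -0.137, -0.0], [-0.137, 0.991, -0.0], [0.001, -0.0, -1.0]]
ft_force: [0.1, -0.1, 0.1]
finger_gap: 0.0002
grasp_force: 0.0
```

```bash
python3 - <<'E'
from h import *
bz();theta()
E
```

```text
18.75 b,z,x 0.15776997565565354 0.04616684732509496 0.0006324221845390541 f [ 0.107  -0.0659  0.078 ] gap 0.00017333559486101 q [-0.1409 -0.0547  1.5711 -0.0003  1.6257 -1.8493]
[[-0.9906 -0.1371 -0.0005]
 [-0.1371  0.9906 -0.0003]
 [ 0.0005 -0.0002 -1.    ]]
[(np.float64(-0.04), (np.float64(-0.02), np.float64(0.04), 7)), (np.float64(-0.03), (np.float64(-0.02), np.float64(0.04), 7)), (np.float64(-0.02), (np.float64(-0.02), np.float64(0.04), 7)), (np.float64(-0.01), (np.float64(-0.02), np.float64(0.23), 21))]
```

Nearly shut. I'll press on until the rim pushes back.

Emit:
play_rows --commands '[0,0,0.006,0,0,0,0,0,0,0.006,0,0,0,0,0,0,0.004,0,0,0,0,0,0,0,0,0,0,0,0,0,0,0,0,0,0,0,0,0,0,0,0,0]'

```text
time_s: 19.4
eef_pos: [0.5421, -0.0426, 0.1356]
eef_rot: [[-0.991, -0.137, 0.005], [-0.137, 0.991, -0.001], [-0.004, -0.002, -1.0]]
ft_force: [-14.1, 2.1, 29.0]
finger_gap: 0.0002
grasp_force: 14.9
```

The rim pushes back at 29 N and the tip is at door-face height (0.122 m), so the cover is home. Now I'll lift off, open, move over the bar and measure it.

Emit:
play_rows --commands '[0,0,-0.02,0,0,0,0,0,0,-0.05,0,0,0,0,0,0,-0.07,0,0,0,0,0,0,-0.07,0,0,0,0.7,0,-0.03,-0.03,0,0,0,0.7,0,-0.032,0,0,0,0,0.7,0,0,0,0,0,0,0.7,0,0,0,0,0,0,0.7]'

```text
time_s: 20.2
eef_pos: [0.5457, -0.0735, 0.2461]
eef_rot: [[-0.991, -0.136, -0.004], [-0.136, 0.991, 0.001], [0.003, 0.001, -1.0]]
ft_force: [-1.1, 0.3, 0.6]
finger_gap: 0.0599
grasp_force: 0.0
```

```bash
python3 - <<'E'
from h import *
bz();theta()
c=get_calibration("wrist");im=snapshot("wrist");cv2.imwrite("pics/w7.png",cv2.resize(im,(480,360)))
dark=(im.max(axis=2)<60)
K=np.array(c["intrinsics"]);E=np.array(c["extrinsics"])
def px(p):
    q=np.linalg.inv(E)@[*p,1];return (K@(q[:3]/q[2]))[:2]
for x in (-.04,-.02,0,.02):
    p=px(H+x*X+.127*b+[0,0,.07]);r=int(p[1]);cols=np.where(dark[r,200:440])[0]+200
    m=cols.mean() if len(cols) else None
    print(x,p,m,len(cols), (onz("wrist",(m,r),.16)-H)@b if m else None)
E
```

```text
20.2 b,z,x 0.12663351642300824 0.156126939721494 0.0002567531799324082 f [-1.1059  0.2752  0.6001] gap 0.05989351157670145 q [-0.1959 -0.0387  1.3612  0.0003  1.8227 -1.9031]
[[-0.9907 -0.136  -0.0036]
 [-0.136   0.9907  0.001 ]
 [ 0.0034  0.0014 -1.    ]]
[(np.float64(-0.04), (np.float64(-0.02), np.float64(0.06), 9)), (np.float64(-0.03), (np.float64(-0.02), np.float64(0.06), 9)), (np.float64(-0.02), (np.float64(-0.02), np.float64(0.06), 9)), (np.float64(-0.01), (np.float64(-0.02), np.float64(0.06), 9))]
-0.04 [318.6216 181.7843] 317.5 18 0.1266049876917974
-0.02 [318.617  218.7369] 317.5 18 0.12660027470092625
0 [318.6126 253.7002] 317.0 17 0.12632007375022317
0.02 [318.6085 286.8305] 317.0 17 0.12630799327825903
```

View pics/w7.png

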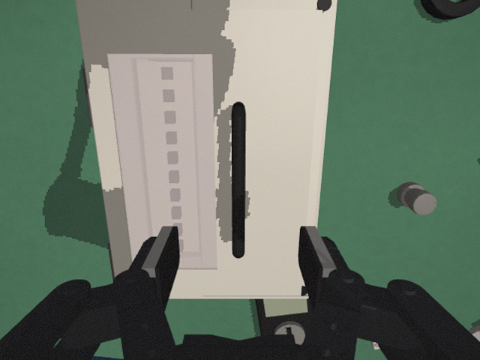

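The picture shows the cover flat and shut, and the bar vertical at column 239 between the open fingers. That is b=0.1265 m, as predicted. I'll go down and grip.

Emit:
play_rows --commands '[0,0,0.03,0,0,0,0.7,0,0,0.04,0,0,0,0.7,0,0,0.04,0,0,0,0.7,0,0,0.04,0,0,0,0.7,0,0,0.03,0,0,0,0.7,0,0,0,0,0,0,0.7,0,0,0,0,0,0,0.3,0,0,0,0,0,0,0,0,0,0,0,0,0,0,0,0,0,0,0,0,0,0,0,0,0,0,0,0]'

```text
time_s: 21.4
eef_pos: [0.5467, -0.0732, 0.1599]
eef_rot: [[-0.991, -0.137, 0.002], [-0.137, 0.991, -0.0], [-0.002, -0.001, -1.0]]
ft_force: [0.3, 0.8, 4.1]
finger_gap: 0.0074
grasp_force: 58.6
```

```bash
python3 - <<'E'
from h import *
bz()
# bar path about the door hinge, (b,z) steps for door angle 0..1
r=np.hypot(.115,.056);a=np.arctan2(.056,.115);f=np.linspace(0,1.0,11)
P=r*np.c_[np.cos(a+f),np.sin(a+f)];print(np.diff(P,axis=0)/.5)
E
```

```text
21.4 b,z,x 0.12680569698347413 0.06992517062852169 0.0012970077998818042 f [0.3468 0.7934 4.0532] gap 0.007363516985312534 q [-0.1949 -0.0414  1.5161  0.0001  1.6647 -1.9034]
[[-0.9905 -0.1373  0.0022]
 [-0.1373  0.9905 -0.0003]
 [-0.0022 -0.0006 -1.    ]]
[[-0.0123  0.0224]
 [-0.0145  0.0211]
 [-0.0165  0.0195]
 [-0.0184  0.0178]
 [-0.0201  0.0158]
 [-0.0216  0.0137]
 [-0.0228  0.0115]
 [-0.0239  0.0092]
 [-0.0247  0.0068]
 [-0.0252  0.0043]]
```

The bar is gripped at 59 N. I'll lift the door along its arc, first half.

Emit:
play_rows --commands '[0,-0.006,-0.0115,0,0,0,0,0,-0.0065,-0.011,0,0,0,0,0,-0.007,-0.0105,0,0,0,0,0,-0.0075,-0.0105,0,0,0,0,0,-0.008,-0.01,0,0,0,0,0,-0.0085,-0.0095,0,0,0,0,0,-0.009,-0.009,0,0,0,0,0,-0.0095,-0.009,0,0,0,0,0,-0.01,-0.008,0,0,0,0,0,-0.01,-0.008,0,0,0,0,0,0,0,0,0,0,0]'

```text
time_s: 22.5
eef_pos: [0.5521, -0.1125, 0.209]
eef_rot: [[-0.99, -0.139, 0.002], [-0.139, 0.99, 0.003], [-0.002, 0.003, -1.0]]
ft_force: [-2.5, 7.5, 6.2]
finger_gap: 0.0077
grasp_force: 59.0
```

```bash
python3 - <<'E'
from h import *
bz()
E
```

```text
22.5 b,z,x 0.08716063846785406 0.1190413637168766 0.001216815458164199 f [-2.523   7.5165  6.246 ] gap 0.007721188542285862 q [-0.2634 -0.0127  1.4011  0.0035  1.7524 -1.9727]
[[-0.9903 -0.1387  0.0015]
 [-0.1387  0.9903  0.0031]
 [-0.002   0.0029 -1.    ]]
```

The door is at about 0.5 rad (radius 0.129, correct) with small forces. Now the second half.

Emit:
play_rows --commands '[0,-0.0105,-0.007,0,0,0,0,0,-0.011,-0.0065,0,0,0,0,0,-0.0115,-0.006,0,0,0,0,0,-0.0115,-0.0055,0,0,0,0,0,-0.012,-0.005,0,0,0,0,0,-0.012,-0.004,0,0,0,0,0,-0.0125,-0.0035,0,0,0,0,0,-0.0125,-0.003,0,0,0,0,0,-0.0125,-0.0025,0,0,0,0,0,-0.0125,-0.002,0,0,0,0,0,0,0,0,0,0,0,0,0,0,0,0,0,0,0]'

```text
validation failed for argument at $.co...
```

```bash
python3 - <<'E'
from h import *
bz()
s=telemetry.sense();d=s["eef_pos"]-H;y,z=d@b-.012,d[2]+.005-.014
print("door",np.arctan2(z,y)-np.arctan2(.056,.115),"radius",np.hypot(y,z),s["grasp_force"])
# cover seen from above/side: rim line still covered? brush end in side picture
im=snapshot("side");cv2.imwrite("pics/s8.png",im)
hsv=cv2.cvtColor(im[320:400,270:310],cv2.COLOR_BGR2HSV);ys,xs=np.where(cv2.absdiff(im,cv2.imread("pics/side0.png"))[325:385,275:305].max(axis=2)>40);print("brush region changed px",len(ys))
E
```

```text
22.5 b,z,x 0.08716063846785406 0.1190413637168766 0.001216815458164199 f [-2.523   7.5165  6.246 ] gap 0.007721188542285862 q [-0.2634 -0.0127  1.4011  0.0035  1.7524 -1.9727]
[[-0.9903 -0.1387  0.0015]
 [-0.1387  0.9903  0.0031]
 [-0.002   0.0029 -1.    ]]
door 0.5183978318827985 radius 0.13325998387950297 59.01991546154022
brush region changed px 263
```

That call had 13 rows and was refused. I'll send it again with 12.

Emit:
play_rows --commands '[0,-0.0105,-0.007,0,0,0,0,0,-0.011,-0.0065,0,0,0,0,0,-0.0115,-0.006,0,0,0,0,0,-0.0115,-0.0055,0,0,0,0,0,-0.012,-0.005,0,0,0,0,0,-0.012,-0.004,0,0,0,0,0,-0.0125,-0.0035,0,0,0,0,0,-0.0125,-0.003,0,0,0,0,0,-0.0125,-0.0025,0,0,0,0,0,-0.0125,-0.002,0,0,0,0,0,0,0,0,0,0,0,0,0,0,0,0,0,0]'

```text
time_s: 23.75
eef_pos: [0.5603, -0.1725, 0.2328]
eef_rot: [[-0.991, -0.137, 0.004], [-0.137, 0.991, -0.0], [-0.003, -0.001, -1.0]]
ft_force: [-1.2, 3.8, 10.2]
finger_gap: 0.0074
grasp_force: 61.6
```

```bash
python3 - <<'E'
from h import *
bz()
s=telemetry.sense();d=s["eef_pos"]-H
for o in (0,.005):
    y,z=d@b-.012,d[2]+o-.014
    print("door",np.arctan2(z,y)-np.arctan2(.056,.115),"radius",np.hypot(y,z),s["grasp_force"])
a=snapshot("side")[120:300,215:415];cv2.imwrite("pics/c9.png",cv2.hconcat([cv2.resize(a,(450,405)),cv2.resize(snapshot("wrist"),(350,405))[:405]]))
E
```

```text
23.75 b,z,x 0.026594417046893616 0.1428206178692364 0.001104513429806281 f [-1.2379  3.7895 10.1985] gap 0.0074221379362247875 q [-0.3572  0.0484  1.2974  0.0009  1.7923 -2.0657]
[[-0.9905 -0.1374  0.0036]
 [-0.1374  0.9905 -0.0004]
 [-0.0035 -0.0009 -1.    ]]
door 1.0048262997797504 radius 0.12964470138478656 61.62668466567993
door 1.0090076131027472 radius 0.13461409575465286 61.62668466567993
```

View pics/c9.png

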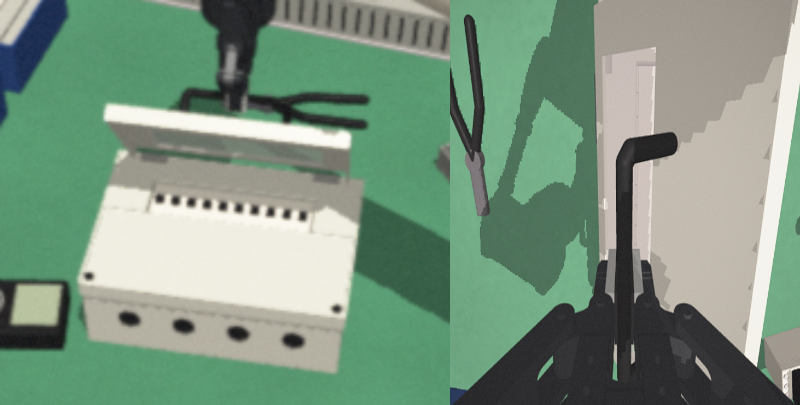

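The cover lies flat on the box, with its edge from (80,285) to (345,315) in the side half. The door alone stands open at about 1.0 rad with the bar in the fingers. I'll hand in.

```bash
python3 -c "
from plant import bot
print(bot.hand_in())"
```

```text
the job is handed in; nothing more can be done
None
```

The job is handed in, but hand-in returned no verdict: two brush strokes done, brush let go in its hole, cover shut flat on the box, and the door held by its handle at about 1.0 rad (58°) at about 24 s.

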